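# Set the card lane and hold its sprung pusher back for loading

## Task

Get this spring-fed card tray ready for loading: slide the lane divider along the front rail until its panel lines up with the end of the label holder nearest to it, and let go of it. Then push the black sprung pusher right back past its last ratchet click and finish holding it there: its worn pawl clicks but no longer keeps it, and I will drop the boxes in while you hold. Leave the divider where you set it, and the stacked card boxes, the mug and the vase as they stand.

Things in the scene. Friction and masses are not known exactly. Their poses are not given: they have to be found in the camera images.
- tray: Wooden display tray, 270 (x) by 320 (y) mm, fixed on the white counter; place and yaw vary. Origin: centre of its underside. +x points to its back (away from the robot), +y to its left. Floor top 10 mm high, side and back walls 42 mm. Aluminium front rail (the front lip) at x -135 to -121 mm, 26 mm high. Pusher track along x at y = +78 mm, toothed rib beside it at y = +48 mm.
- divider_grip (a point): Centre of the top of the divider's grey ribbed grip, 86 mm high, on the front rail (tray x = -128 mm). Grip block: 26 mm along tray x, 14 along tray y, 37 to 86 mm high, on a foot 34 mm wide (y). The grey panel is one piece with it, centred on it in y: 4 mm thick, 77 mm high, tray x -116 to +116 mm. Axes as the tray's.
- divider (a joint): Travel of the divider along the rail in m, 0 to 0.135: 0 is near the tray's right-hand (-y) wall (panel at tray y = -128 mm), growing towards the tray's +y. Stays where it is left; about 2.5 N to move it.
- label: White label holder, 80 mm wide (y), fixed to the outside of the tray's front rail, sloping out and down; reaches 28 mm out, 28 mm high. Origin: its right-hand (-y) end, at counter level, at the rail's outer face (tray x = -135 mm); it runs from there 80 mm to +y. Axes parallel to the tray's. The middle of the divider panel belongs at y = 0 of this frame.
- pusher_face (a point): Middle of the top edge of the pusher paddle's front face, 116 mm high. Paddle: upright black plate, 84 mm wide (tray y), 6 thick, 18 to 116 mm high; its flat front face looks to tray -x. Ribs and a steel spring drum behind it. At rest the face is at tray x = -72, y = +78 mm, 49 mm behind the front rail. Slides only along tray x. Axes as the tray's.
- pusher (a joint): Travel of the pusher towards the tray's back in m: 0 (rest, sprung forward) to 0.122 (back stop). The spring pushes forward with 6 N at 0, 9 N at the back. A pawl clicks over three ratchet teeth at 0.050, 0.075 and 0.100, adding up to 8 N for a moment; past the last click from 0.107. The pawl does not keep it: let go, it runs forward to 0.
- stock_low: Lower of two cream card boxes lying stacked on the counter to the left of the tray, each 115 x 155 x 30 mm. Origin: centre of the underside. Leave alone.
- stock_top: Upper of the two card boxes. Origin: centre of its underside. Leave alone.
- mug: White mug, 80 mm across and 85 mm high, to the right of the tray. Origin: centre of its foot. Leave alone.
- vase: Terracotta vase, 76 mm across and 105 mm high, to the right of the tray towards its back. Origin: centre of its foot. Leave alone.
Things that resemble listed ones, but are neither listed nor needed, are in the scene too. Several things have the shape of the label; the one meant has the colours described above.

How it is judged:
On the way, in this order (a step that is already met when the one before it is completed fails the run):
1. the divider panel stands in line with the label holder's end and the robot is off it (y of divider_grip in the frame of label between -0.006 and 0.006 m and contact force between each of the fingers, the arm and divider below 0.5 N), for 0.2 s.
2. the robot has pushed the pusher back past its last click (value of joint pusher above 0.107 m and contact force between any of the fingers, the arm and pusher above 3 N), for 0.2 s.
At the end, for the whole second after the job is handed in: The robot holds the pusher still past its last click (travel over 107 mm, contact over 3 N), and the middle of the divider panel stands within 6 mm of the label holder's right-hand end (all of step 2 and velocity of joint pusher between -0.02 and 0.02 m/s and y of divider_grip in the frame of label between -0.006 and 0.006 m); the arm keeps its last pose, push and grip.
It fails at once if a card box is moved by more than 20 mm (distance of any of stock_low, stock_top from where it was at the start of the episode above 0.02 m).
It fails at once if the mug or the vase is moved by more than 20 mm or tipped (distance of any of mug, vase from where it was at the start of the episode above 0.02 m or angle between any of mug, vase's own z axis and vertical above 0.3 rad).
It also fails if it takes over 42 s, if anything falls off the work surface, if the arm or the gripper's body presses on something with over 40 N, if the wrist force passes 120 N, or if a joint passes its speed limit or range.

## Robot

A 7-joint arm with a two-finger parallel gripper is mounted at the origin on the work surface. World frame = base frame: x ahead of the robot, y to its left, z up, the work surface at z = 0. Lengths are in m, angles in rad, forces in N, time in s.
With the tool pointing down it reaches from about 0.35 to 0.9 m from the base axis. Payload 8.1 kg.
Tool frame: the origin (TCP) lies at the very end of the fingers, on their centre line; the grasp point (between the pads) lies 19 mm behind it; z points along the fingers, y is the line along which they close (so a half turn about z gives the same grasp; the last joint's range is limited). The gripper opens to 85 mm and grips with 20 to 120 N. Pads are 22 mm wide; open, the fingers measure 114 mm over their backs; the gripper's body (76 mm by 85 mm) begins 54 mm behind the grasp point. The pads swing forward as they close: fully open they stand 13 mm farther back than shut.
Start: joints at [-1.376, 0.434, 0.025, 1.573, -0.012, 1.134, -0.075], TCP at [0.183, 0.597, 0.231] pointing down, gripper open.
Joint ranges: [-2.62, 2.62], [-0.44, 2.09], [-1.27, 1.32], [0.08, 2.57], [-1.32, 4.46], [0.12, 2], [-2.74, 2.74]. Speed limits (rad/s): [2.22, 2.22, 3.01, 3.01, 3.14, 3.14, 3.14].

## Interface

Orientations are given as a rotation vector (axis times angle).
In Python, from station import observe, camera, camera_params, finish_job, regions_of gives the robot as it stands.
- The arm moves only by the tool play_rows, never from a script. Its argument "motion" is a list of rows, each a list of 3 entries, a list of its own where there are three numbers: the opening, from -1 (shut) to 1 (fully open), then the shift along the tool's x, y, z in mm, then the turn about the tool's z in degrees. In form: [[gripper, [x, y, z], turn], ...]. A call has 1 to 8 rows; each row shifts and turns the commanded pose from where the row before left it, along the tool's axes as they then stand; what a row does not reach is not made up. A row lasts 1/12 s, in which the tool goes at most 41.7 mm and 7.16 degrees, less where a joint would pass 70% of its speed; a pose out of reach is approached as far as the arm can. A call with a gripper value outside its range is refused whole. The fingers move at their own pace and stop on an object; "grip_force" is the grip in N (left out, the last holds). Time passes only in rows, so rows that do not move let the fingers close. It gives the time, the measured TCP pose, the force, the opening and the grip force at its end, in the units of the state.
- observe(): the state, without advancing time (a new reading comes with each control period).
- camera(name): name is "scene" or "top" or "wrist"; returns the picture (400x640x3 uint8, blue, green, red); there is no depth.
- camera_params(name): a dict with "camera_matrix" (3x3 intrinsics, pixels), "k1" (the pictures are not rectified: a ray, as slopes to the right and down, at radius r is drawn at 1 + k1 r^2 times it, then the intrinsics apply), "world_to_cam" (4x4, takes a point from world to camera coordinates). Camera axes: x right, y up, looking along -z (the intrinsics and any distortion apply to the point x, -y, -z); pixel columns grow to the right and rows downward; lengths in m; the calibration is good to about 2 mm. A picture is of the moment at which its call begins: read the wrist's pose just before it. camera_params takes no time and is no camera call; for the wrist camera it gives the pose at the moment of the call.
- finish_job(): hands the job in; it is judged then, once.
Trained networks look in the newest picture that a camera, given by its name, has taken for a name from the list of things; names that differ only in an ending like _2 or _b are one class to them, and where a whole thing is asked for, a point or a joint stands for the part that bears it (a point fixed in the world has none). Each returns a list of dicts, best first, with "p" (0 to 1); they miss things now and then, are a little off and sometimes report something else, mostly with a low value. They report only what shows in the picture. A call takes as long as a camera call. They do not tell look-alikes from the thing itself.
- regions_of(camera, label): "pixels" (400x640 bool, what is visible of it) and "rect" ([left, top, right, bottom] in pixels, round what is visible of it).
The state is a dict: "t": time; "joint_positions": joint angles; "dq": joint speeds; "joint_torque": joint torques, N m; "tool_pos": TCP position; "ee_rot": TCP orientation; "wrist_force": force on the tool from outside, world axes, zero at the start; "ft_torque": the same for the moment, N m; "finger_gap": finger opening in m; "finger_force": force on a finger pad.
Only numpy, scipy, OpenCV 4.12 (cv2) and the standard library are available. Lean on these libraries where they do the work, as an engineer would, in place of code of your own. Each camera call takes 0.05 s, during which the arm holds its last target. There are 200 camera calls.

## Working session

There is one attempt and no reset: what is moved stays moved. The work goes in short steps, Python scripts to look and compute and a tool call to move; the robot and the scene stay as the last step left them, time stands still between calls to the robot, and variables do not carry over. Pictures are saved under pics/ and viewed, at most 10 in all, crops included, and the job is handed in when it is done.

Besides the shell and the picture viewer there is one more tool, called after ">>>" as a command line: name --argument value ..., lists and objects as JSON in quotes. play_rows: Moves the arm, as the interface text tells. Its arguments: {"type":"object","properties":{"motion":{"type":"array","items":{"type":"array"}},"grip_force":{"type":"number"}},"required":["motion"]}

```bash
mkdir -p pics; ls; python3 - <<'E'
from station import *
import cv2,numpy as np
o=observe();print({k:np.round(v,3).tolist() for k,v in o.items()})
for c in ["scene","top"]:
    im=camera(c);cv2.imwrite(f"pics/{c}0.png",im)
    p=camera_params(c);print(c,np.round(p["camera_matrix"],1).tolist(),p["k1"],np.round(p["world_to_cam"],3).tolist())
    for n in ["tray","divider_grip","label","pusher_face","mug","vase","stock_top"]:
        print(n,[(round(r["p"],2),r["rect"],int(r["pixels"].sum())) for r in regions_of(c,n)])
E
```

```text
pics
{'t': 0.0, 'joint_positions': [-1.376, 0.435, 0.025, 1.574, -0.012, 1.134, -0.075], 'dq': [-0.001, 0.0, 0.001, 0.002, 0.0, 0.001, 0.0], 'joint_torque': [0.0, -67.046, 1.025, -31.621, 0.015, 0.013, 0.0], 'tool_pos': [0.183, 0.597, 0.231], 'ee_rot': [-0.466, -3.107, 0.003], 'wrist_force': [0.688, -0.588, 0.348], 'ft_torque': [0.016, -0.018, -0.021], 'finger_force': 0.0, 'finger_gap': 0.086}
scene [[498.6, 0.0, 319.8], [0.0, 498.6, 201.9], [0.0, 0.0, 1.0]] -0.14995896150057283 [[-0.785, 0.62, -0.018, 0.343], [-0.472, -0.579, 0.665, 0.186], [0.401, 0.53, 0.747, -1.642], [0.0, 0.0, 0.0, 1.0]]
tray [(0.82, [203.0, 165.3, 351.8, 294.4], 9625)]
divider_grip [(0.62, [221.6, 165.3, 291.4, 229.1], 1182)]
label [(0.61, [323.3, 197.6, 321.7, 202.3], 4), (0.6, [313.0, 160.4, 336.4, 171.6], 97), (0.54, [274.3, 140.4, 294.9, 150.1], 128), (0.5, [382.2, 227.9, 414.9, 244.6], 207)]
pusher_face [(0.55, [295.8, 192.8, 327.5, 241.6], 951)]
mug []
vase [(0.61, [206.8, 160.5, 228.1, 193.3], 641)]
stock_top [(0.81, [317.2, 245.3, 391.8, 307.1], 2748)]
top [[435.2, 0.0, 318.1], [0.0, 435.2, 197.7], [0.0, 0.0, 1.0]] -0.04519083849914948 [[-0.01, -1.0, -0.001, 0.024], [0.997, -0.01, 0.081, -0.469], [-0.081, -0.0, 0.997, -1.162], [0.0, 0.0, 0.0, 1.0]]
tray [(0.84, [263.7, 101.4, 398.3, 219.8], 11970)]
divider_grip [(0.77, [357.5, 107.7, 383.3, 203.3], 483)]
label [(0.83, [363.8, 241.3, 388.6, 259.3], 260), (0.81, [324.6, 209.1, 357.0, 222.4], 312), (0.66, [417.8, 230.1, 448.7, 243.7], 320), (0.56, [229.1, 247.6, 262.0, 260.2], 277), (0.53, [423.6, 288.3, 455.6, 305.3], 306)]
pusher_face [(0.34, [237.9, 188.1, 264.2, 198.9], 98), (0.17, [353.2, 103.5, 384.3, 204.4], 602)]
mug [(0.94, [421.0, 163.6, 465.6, 194.7], 1013), (0.55, [235.6, 151.4, 268.0, 201.4], 185)]
vase [(0.81, [408.8, 122.6, 437.4, 151.9], 632)]
stock_top [(0.91, [193.8, 142.2, 266.6, 206.9], 2665)]
```

```bash
python3 - <<'E'
import cv2,numpy as np
a=cv2.imread("pics/top0.png")[90:270,180:480]
cv2.imwrite("pics/topc.png",cv2.resize(a,None,fx=2.6,fy=2.6,interpolation=cv2.INTER_CUBIC))
a=cv2.imread("pics/scene0.png")[120:320,190:430]
cv2.imwrite("pics/scenec.png",cv2.resize(a,None,fx=3,fy=3,interpolation=cv2.INTER_CUBIC))
E
```

```text
(no output)
```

View pics/topc.png

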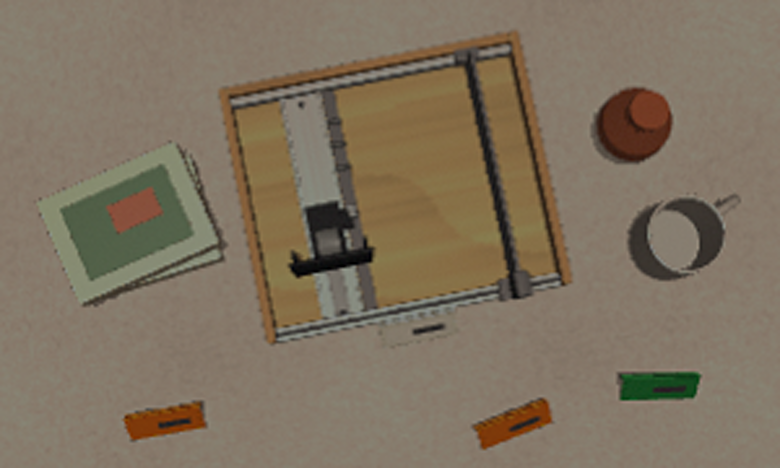

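View pics/scenec.png

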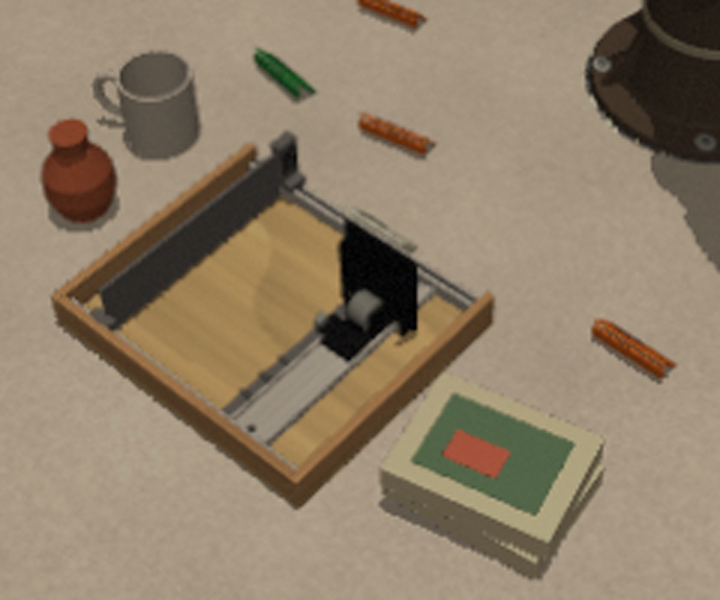

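The top picture shows the tray yawed about +10°. In crop pixels, its corners are at (222,90), (519,35), (570,283) and (272,342). The divider grip is at (517,285), the white label at x 380–457 and y 312–345, and the pusher paddle at (332,258). The orange and green holders are look-alikes.

```bash
cat > h.py <<'E'
from station import *
import cv2,numpy as np
from scipy.optimize import least_squares
from scipy.spatial.transform import Rotation as R
def proj(p,P):
    P=np.atleast_2d(P); W=np.array(p["world_to_cam"]); c=P@W[:3,:3].T+W[:3,3]
    s=np.c_[c[:,0],-c[:,1]]/-c[:,2:3]; s=s*(1+p["k1"]*(s**2).sum(1,keepdims=True))
    K=np.array(p["camera_matrix"]); return s*[K[0,0],K[1,1]]+K[:2,2]
def unproj(p,uv,z):
    uv=np.atleast_2d(uv).astype(float); K=np.array(p["camera_matrix"])
    d=(uv-K[:2,2])/[K[0,0],K[1,1]]; s=d.copy()
    for _ in range(10): s=d/(1+p["k1"]*(s**2).sum(1,keepdims=True))
    W=np.array(p["world_to_cam"]); r=np.c_[s[:,0],-s[:,1],-np.ones(len(s))]@W[:3,:3]
    o=-W[:3,:3].T@W[:3,3]; return o+r*((z-o[2])/r[:,2])[:,None]
def T(t,P): # tray -> world, t=(x,y,yaw)
    P=np.atleast_2d(P).astype(float); c,s=np.cos(t[2]),np.sin(t[2])
    return np.c_[t[0]+c*P[:,0]-s*P[:,1],t[1]+s*P[:,0]+c*P[:,1],P[:,2]]
def Ti(t,P):
    P=np.atleast_2d(P); c,s=np.cos(t[2]),np.sin(t[2]); x=P[:,0]-t[0];y=P[:,1]-t[1]
    return np.c_[c*x+s*y,-s*x+c*y,P[:,2]]
def fit(p,tp,uv,t0):
    r=least_squares(lambda t:(proj(p,T(t,tp))-uv).ravel(),t0,loss='soft_l1'); return r.x,np.abs(r.fun).max()
E
python3 - <<'E'
from h import *
p=camera_params("top")
crop=np.array([[222,90],[519,35],[570,283],[272,342]])/2.6+[180,90]
tp=[[.135,.16,.042],[.135,-.16,.042],[-.135,-.16,.042],[-.135,.16,.042]]
t,e=fit(p,tp,crop,[.6,0,.17]);print("tray",t,e)
u=lambda a,z:(Ti(t,unproj(p,np.array(a)/2.6+[180,90],z))).round(4)
print("grip top",u([517,278],.086),"label ends",u([457,312],.027),u([458,335],.01),u([380,345],.01),"pusher",u([332,258],.116))
for n,q in dict(grip=[-.128,-.128,.086],pusher=[-.072,.078,.116]).items(): print(n,T(t,q))
print(R.from_rotvec(observe()["ee_rot"]).as_matrix().round(3))
W=np.array(camera_params("wrist")["world_to_cam"]);print("wristcam",(-W[:3,:3].T@W[:3,3]).round(3),W[2,:3].round(3))
E
```

```text
tray [ 0.56392875 -0.01993105  0.18455452] 1.9259423723607938
grip top [[-0.1199 -0.0961  0.086 ]] label ends [[-0.1392 -0.0369  0.027 ]] [[-0.1625 -0.0347  0.01  ]] [[-0.157   0.0475  0.01  ]] pusher [[-0.0684  0.0788  0.116 ]]
grip [[ 0.46159154 -0.16924648  0.086     ]]
pusher [[0.47883777 0.04353174 0.116     ]]
[[-0.956  0.294  0.   ]
 [ 0.294  0.956  0.   ]
 [-0.     0.    -1.   ]]
wristcam [0.107 0.622 0.375] [-0.3    0.092  0.95 ]
```

>>> play_rows --motion '[[1,[-20,-18,0],0],[1,[-28,-26,0],0],[1,[-28,-26,0],0],[1,[-28,-26,0],0],[1,[-28,-26,0],0],[1,[-28,-26,0],0],[1,[-28,-26,0],0],[1,[-28,-26,0],0]]'

```text
t: 1.47
tool_pos: [0.3318, 0.3412, 0.2316]
ee_rot: [0.466, 3.107, 0.001]
wrist_force: [1.0, -0.4, -0.2]
finger_gap: 0.0853
finger_force: 0.0
```

>>> play_rows --motion '[[1,[-28,-26,0],0],[1,[-28,-26,0],0],[1,[-11,-31,0],0],[1,[-11,-31,0],0],[1,[-11,-31,0],0],[1,[-11,-31,0],0],[1,[-11,-31,0],0],[1,[-11,-31,0],0]]'

```text
t: 2.13
tool_pos: [0.3778, 0.078, 0.2316]
ee_rot: [0.466, 3.106, 0.001]
wrist_force: [0.5, 0.1, 0.6]
finger_gap: 0.0852
finger_force: 0.0
```

>>> play_rows --motion '[[1,[-12,-32,0],0],[1,[-12,-32,0],0],[1,[-12,-32,0],0],[1,[-12,-32,0],0],[1,[0,0,0],-7],[1,[0,0,0],-7],[1,[0,0,0],-7],[1,[0,0,0],-6.7]]'

```text
t: 2.8
tool_pos: [0.3863, -0.0571, 0.2315]
ee_rot: [-0.299, 3.127, 0.0]
wrist_force: [0.0, 0.0, 0.2]
finger_gap: 0.0851
finger_force: 0.0
```

```bash
python3 - <<'E'
from h import *
import pickle
p=camera_params("wrist");im=camera("wrist");cv2.imwrite("pics/w1.png",im)
pickle.dump(p,open("w1.pkl","wb"))
t=[.5639,-.0199,.1846]
for n,q in dict(grip=[-.128,-.098,.086],lab=[-.135,-.035,.028],FR=[-.135,-.16,.042],FL=[-.135,.16,.042],push=[-.072,.078,.116]).items(): print(n,proj(p,T(t,q)).round(0))
for n in ["label","divider_grip","pusher_face"]:print(n,[(round(r["p"],2),np.round(r["rect"])) for r in regions_of("wrist",n)])
E
```

```text
grip [[221. 237.]]
lab [[294. 209.]]
FR [[173. 213.]]
FL [[479. 215.]]
push [[413. 309.]]
label [(0.67, array([ 57.,  76., 149., 114.])), (0.62, array([215.,  66., 299., 108.])), (0.59, array([548., 146., 629., 173.]))]
divider_grip [(0.83, array([213., 212., 252., 391.]))]
pusher_face [(0.33, array([179., 205., 479., 388.]))]
```

View pics/w1.png

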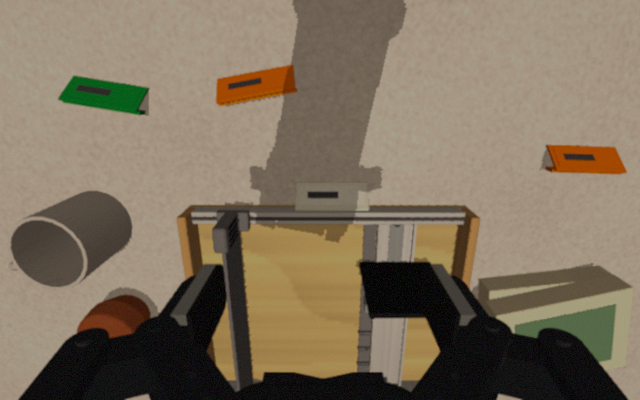

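The wrist picture shows the white label spanning x 295–369 and y 182–210. The divider foot and grip are around (232,225), the front corners of the side walls near (181,207) and (477,208), and the paddle around (402,290).

```bash
python3 - <<'E'
import cv2
a=cv2.imread("pics/w1.png")[170:280,170:340]
cv2.imwrite("pics/w1a.png",cv2.resize(a,None,fx=4.5,fy=4.5,interpolation=cv2.INTER_CUBIC))
a=cv2.imread("pics/w1.png")[170:300,340:500]
cv2.imwrite("pics/w1b.png",cv2.resize(a,None,fx=4.5,fy=4.5,interpolation=cv2.INTER_CUBIC))
E
```

```text
(no output)
```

View pics/w1a.png

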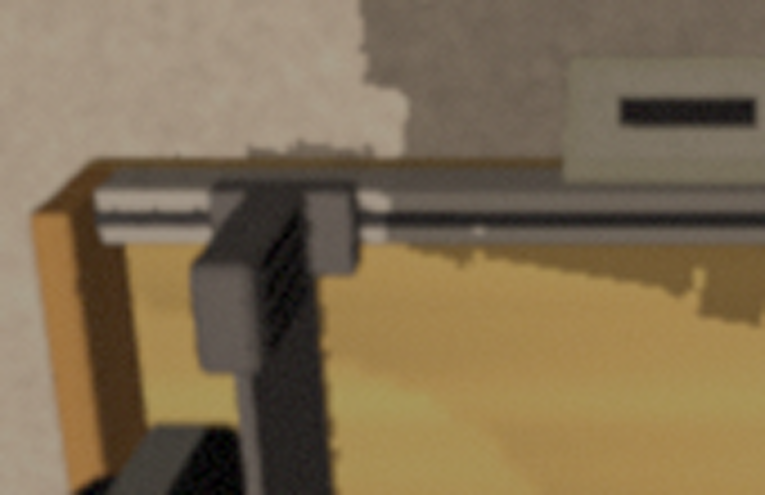

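View pics/w1b.png

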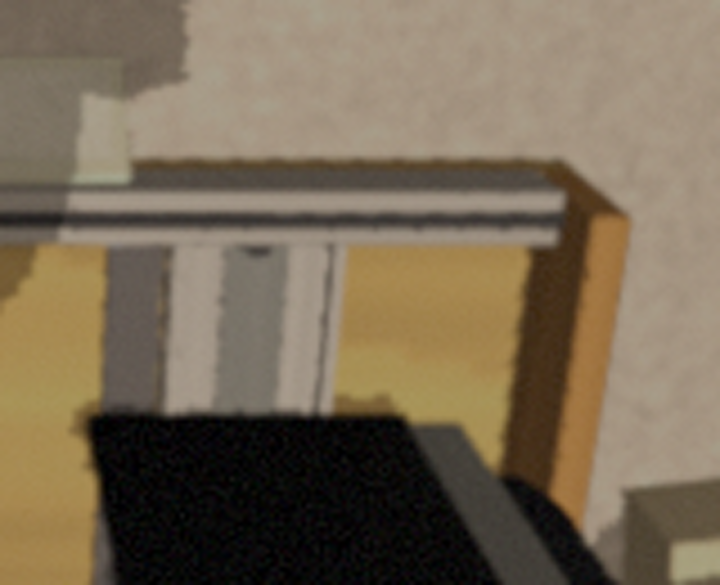

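```bash
python3 - <<'E'
from h import *
import pickle
p=pickle.load(open("w1.pkl","rb"))
A=lambda a:np.array(a)/4.5+[170,170]
B=lambda a:np.array(a)/4.5+[340,170]
tp=[[-.135,-.16,.042],[-.135,.16,.042],[-.135,-.16,0],[-.135,.16,0]]
uv=np.array([A([33,213]),B([628,215]),A([92,158]),B([563,160])])
t,e=fit(p,tp,uv,[.5639,-.0199,.1846]);print(t,e)
u=lambda a,z:Ti(t,unproj(p,a,z)).round(4)
for z in (.026,.028):print("lab R",u(A([563,182]),z),"L",u(B([133,182]),z))
for z in (0,.005,.01):print("lab low R",u(A([568,57]),z),"L",u(B([124,57]),z))
print("grip corners",[u(A(c),.086)[0] for c in ([192,265],[252,265],[258,370],[200,370])])
print("foot L/R front",u(A([212,182]),.035),u(A([357,182]),.035))
print("pusher edge",u(B([92,415]),.116),u(B([405,420]),.116))
print("grip w",T(t,[-.128,-.098,.086]),T(t,[-.128,-.036,.086]))
print(observe()["tool_pos"],R.from_rotvec(observe()["ee_rot"]).as_matrix().round(3))
E
```

```text
[ 0.56787502 -0.01600466  0.18925716] 1.2730523226341859
lab R [[-0.1377 -0.036   0.026 ]] L [[-0.1378  0.0448  0.026 ]]
lab R [[-0.1384 -0.0358  0.028 ]] L [[-0.1386  0.0445  0.028 ]]
lab low R [[-0.1617 -0.0361  0.    ]] L [[-0.1618  0.0448  0.    ]]
lab low R [[-0.1631 -0.0357  0.005 ]] L [[-0.1632  0.0441  0.005 ]]
lab low R [[-0.1645 -0.0353  0.01  ]] L [[-0.1646  0.0435  0.01  ]]
grip corners [array([-0.1415, -0.107 ,  0.086 ]), array([-0.1416, -0.0947,  0.086 ]), array([-0.1178, -0.0956,  0.086 ]), array([-0.1177, -0.1078,  0.086 ])]
foot L/R front [[-0.1408 -0.118   0.035 ]] [[-0.1409 -0.0837  0.035 ]]
pusher edge [[-0.124   0.0261  0.116 ]] [[-0.1229  0.0856  0.116 ]]
grip w [[ 0.46059724 -0.13633536  0.086     ]] [[ 0.44893322 -0.07544241  0.086     ]]
[ 0.38630132 -0.05685992  0.23139924] [[-0.984 -0.18   0.   ]
 [-0.18   0.984  0.   ]
 [-0.     0.    -1.   ]]
```

>>> play_rows --motion '[[1,[0,0,0],-0.5],[1,[-14,-23,0],0],[1,[-15,-24,0],0],[1,[-14,-24,10],0],[1,[-14,-24,25],0],[1,[0,0,30],0],[1,[0,0,30],0],[1,[0,0,25],0]]'

```text
t: 3.67
tool_pos: [0.4602, -0.1394, 0.1094]
ee_rot: [0.3, -3.126, 0.001]
wrist_force: [0.4, 0.2, 0.4]
finger_gap: 0.0854
finger_force: 0.0
```

>>> play_rows --motion '[[1,[0,0,20],0],[1,[0,0,20],0],[1,[0,0,15],0],[1,[0,0,6],0],[1,[0,0,0],0],[1,[0,0,0],0]]'

```text
t: 4.17
tool_pos: [0.4607, -0.1392, 0.0506]
ee_rot: [0.303, -3.127, 0.0]
wrist_force: [0.8, -0.1, 0.2]
finger_gap: 0.0852
finger_force: 0.0
```

```bash
python3 - <<'E'
from h import *
o=observe();t=[.5679,-.0160,.1893]
print(Ti(t,o["tool_pos"]),np.round(o["wrist_force"],1),R.from_rotvec(o["ee_rot"]).as_matrix()[:,0])
cv2.imwrite("pics/w2.png",camera("wrist"))
E
```

```text
[[-0.12842631 -0.10080287  0.05061113]] [ 0.8 -0.1  0.2] [-9.81377012e-01 -1.92091527e-01  8.09925855e-05]
```

View pics/w2.png

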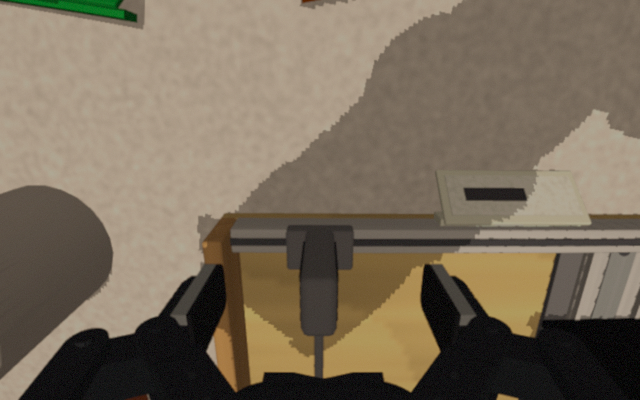

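The grip block at x≈319 is centred between the open fingers at 222 and 422. The label's right end shows at x≈438.

>>> play_rows --motion '[[-1,[0,0,0],0],[-1,[0,0,0],0],[-1,[0,0,0],0],[-1,[0,0,0],0],[-1,[0,0,0],0],[-1,[0,0,0],0],[-1,[0,0,0],0],[-1,[0,0,0],0]]' --grip_force 25

```text
t: 4.88
tool_pos: [0.4607, -0.1392, 0.0505]
ee_rot: [-0.304, 3.126, 0.0]
wrist_force: [-0.7, -0.2, 5.4]
finger_gap: 0.0137
finger_force: 29.0
```

>>> play_rows --motion '[[-1,[0,5,0],0],[-1,[0,10,0],0],[-1,[0,12,0],0],[-1,[0,12,0],0],[-1,[0,12,0],0],[-1,[0,9,0],0],[-1,[0,5,0],0],[-1,[0,0,0],0]]'

```text
t: 5.55
tool_pos: [0.4481, -0.0733, 0.0505]
ee_rot: [-0.307, 3.126, 0.001]
wrist_force: [-0.9, 3.2, 5.7]
finger_gap: 0.0136
finger_force: 29.5
```

```bash
python3 - <<'E'
from h import *
import pickle
o=observe();t=[.5679,-.0160,.1893]
print(Ti(t,o["tool_pos"]),np.round(o["wrist_force"],1),R.from_rotvec(o["ee_rot"]).as_matrix()[:,0])
pickle.dump(camera_params("wrist"),open("w3.pkl","wb"))
im=camera("wrist");cv2.imwrite("pics/w3.png",im)
cv2.imwrite("pics/w3a.png",cv2.resize(im[150:350,200:440],None,fx=3,fy=3,interpolation=cv2.INTER_CUBIC))
E
```

```text
[[-0.12845022 -0.03375871  0.05048672]] [-0.9  3.2  5.7] [-9.80865814e-01 -1.94684164e-01 -5.74904146e-04]
```

View pics/w3a.png

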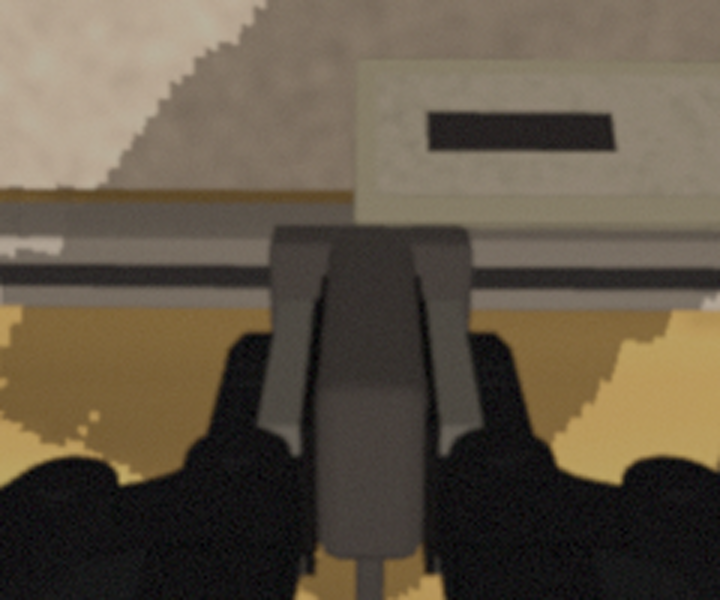

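The foot centre is at crop x≈370 and the label end at x≈355, so the divider has overshot by about 2 mm. I'll back it off and release.

>>> play_rows --motion '[[-1,[0,-1,0],0],[-1,[0,-1.2,0],0],[-1,[0,0,0],0],[-1,[0,0,0],0]]'

```text
t: 5.93
tool_pos: [0.4487, -0.0762, 0.0505]
ee_rot: [-0.306, 3.126, 0.002]
wrist_force: [0.3, 1.9, 6.4]
finger_gap: 0.0137
finger_force: 29.4
```

>>> play_rows --motion '[[0.2,[0,0,0],0],[0.2,[0,0,0],0],[0.2,[0,0,0],0],[0.2,[0,0,0],0],[0.2,[0,0,0],0],[0.2,[0,0,0],0]]'

```text
t: 6.43
tool_pos: [0.4483, -0.0774, 0.0502]
ee_rot: [0.305, -3.126, -0.0]
wrist_force: [-1.1, 0.3, -0.5]
finger_gap: 0.0511
finger_force: 0.0
```

```bash
python3 - <<'E'
from h import *
o=observe();t=[.5679,-.0160,.1893]
print(Ti(t,o["tool_pos"]),np.round(o["wrist_force"],1),o["finger_gap"],o["finger_force"])
im=camera("wrist");cv2.imwrite("pics/w4.png",im)
cv2.imwrite("pics/w4a.png",cv2.resize(im[150:350,200:440],None,fx=3,fy=3,interpolation=cv2.INTER_CUBIC))
E
```

```text
[[-0.12902017 -0.0377909   0.05022209]] [-1.1  0.3 -0.5] 0.051148232833175926 0.0
```

View pics/w4a.png

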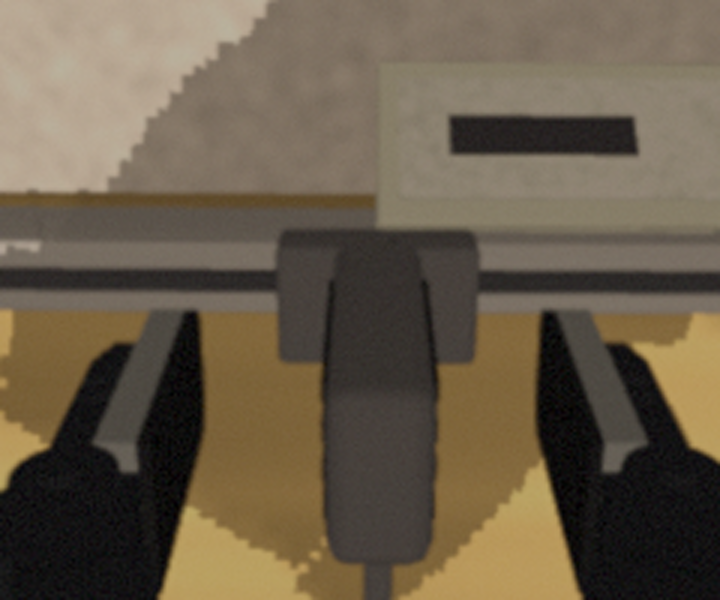

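The divider foot centre is at crop x≈378 and the label end at x≈377, so it is aligned, with the fingers open clear of it. Next I lift, shut the fingers and go to the pusher.

>>> play_rows --motion '[[0.2,[0,0,-10],0],[0.2,[0,0,-25],0],[0.2,[0,0,-30],0],[0.2,[0,0,-35],0],[0.2,[0,0,-30],0],[-1,[0,10,-10],0],[-1,[-8,25,0],0],[-1,[-8,30,0],0]]'

```text
t: 7.15
tool_pos: [0.4522, -0.0115, 0.1923]
ee_rot: [-0.298, 3.124, 0.0]
wrist_force: [1.3, 1.0, 0.2]
finger_gap: 0.0152
finger_force: 0.0
```

>>> play_rows --motion '[[-1,[-8,30,0],0],[-1,[-7,19,0],0],[-1,[0,0,0],0],[-1,[0,0,20],0],[-1,[0,0,20],0],[-1,[0,0,10],0],[-1,[0,0,0],0]]'

```text
t: 7.73
tool_pos: [0.4554, 0.0396, 0.139]
ee_rot: [0.303, -3.124, 0.001]
wrist_force: [-0.9, -0.3, 0.4]
finger_gap: -0.0001
finger_force: 0.0
```

```bash
python3 - <<'E'
from h import *
o=observe();t=[.5679,-.0160,.1893]
print(Ti(t,o["tool_pos"]),np.round(o["wrist_force"],1),o["finger_gap"],o["finger_force"])
im=camera("wrist");cv2.imwrite("pics/w5.png",im)
E
```

```text
[[-0.10004242  0.07581496  0.13902098]] [-0.9 -0.3  0.4] -0.00011222891786592992 0.0
```

View pics/w5.png

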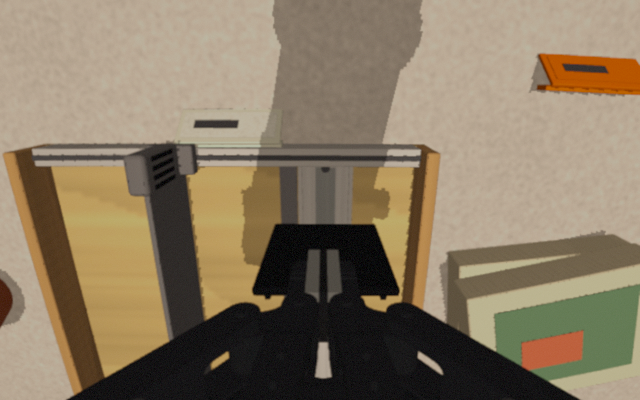

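```bash
python3 - <<'E'
from h import *
t=[.5679,-.0160,.1893];p=camera_params("wrist")
print(Ti(t,unproj(p,[[255,292],[397,292]],.116)),Ti(t,unproj(p,[[276,225],[377,225]],.018)))
print(proj(p,observe()["tool_pos"]))
E
```

```text
[[-0.06816888  0.03759586  0.116     ]
 [-0.06851193  0.11822479  0.116     ]] [[-0.06880861  0.03679118  0.018     ]
 [-0.06916368  0.1213635   0.018     ]]
[[322.09503123 264.45349163]]
```

>>> play_rows --motion '[[-1,[0,0,15],0],[-1,[0,0,25],0],[-1,[0,0,22],0],[-1,[0,0,12],0],[-1,[-8,0,0],0],[-1,[-6,0,0],0],[-1,[-4,0,0],0],[-1,[-2,0,0],0]]'

```text
t: 8.45
tool_pos: [0.4762, 0.044, 0.0671]
ee_rot: [0.304, -3.125, -0.0]
wrist_force: [-6.7, -2.7, -2.0]
finger_gap: 0.0002
finger_force: 0.0
```

>>> play_rows --motion '[[-1,[-2,0,0],0],[-1,[-2,0,0],0],[-1,[0,0,0],0]]'

```text
t: 8.7
tool_pos: [0.4799, 0.0448, 0.0672]
ee_rot: [0.304, -3.125, -0.0]
wrist_force: [-5.3, -0.6, -1.8]
finger_gap: -0.0004
finger_force: 0.0
```

>>> play_rows --motion '[[-1,[-8,0,0],0],[-1,[-10,0,0],0],[-1,[-10,0,0],0],[-1,[-10,0,0],0],[-1,[-10,0,0],0],[-1,[-10,0,0],0],[-1,[-10,0,0],0],[-1,[-8,0,0],0]]'

```text
t: 9.37
tool_pos: [0.5533, 0.0593, 0.0669]
ee_rot: [0.303, -3.122, -0.0]
wrist_force: [-9.2, -1.7, -2.2]
finger_gap: -0.0003
finger_force: 0.0
```

>>> play_rows --motion '[[-1,[-8,0,0],0],[-1,[-8,0,0],0],[-1,[-7,0,0],0],[-1,[-6,0,0],0],[-1,[-4,0,0],0],[-1,[-3,0,0],0],[-1,[0,0,0],0],[-1,[0,0,0],0]]'

```text
t: 10.03
tool_pos: [0.5876, 0.0659, 0.0667]
ee_rot: [0.303, -3.121, 0.0]
wrist_force: [-10.7, -2.2, -1.7]
finger_gap: -0.0002
finger_force: 0.0
```

```bash
python3 - <<'E'
from h import *
o=observe();t=[.5679,-.0160,.1893]
print(o["t"],Ti(t,o["tool_pos"]),np.round(o["wrist_force"],1),np.abs(o["dq"]).max())
a=camera("scene")
cv2.imwrite("pics/s2.png",cv2.resize(a[130:310,190:430],None,fx=3,fy=3,interpolation=cv2.INTER_CUBIC))
E
```

```text
10.0333 [[0.03477944 0.07677472 0.06666627]] [-10.7  -2.2  -1.7] 0.0015859830323196734
```

View pics/s2.png

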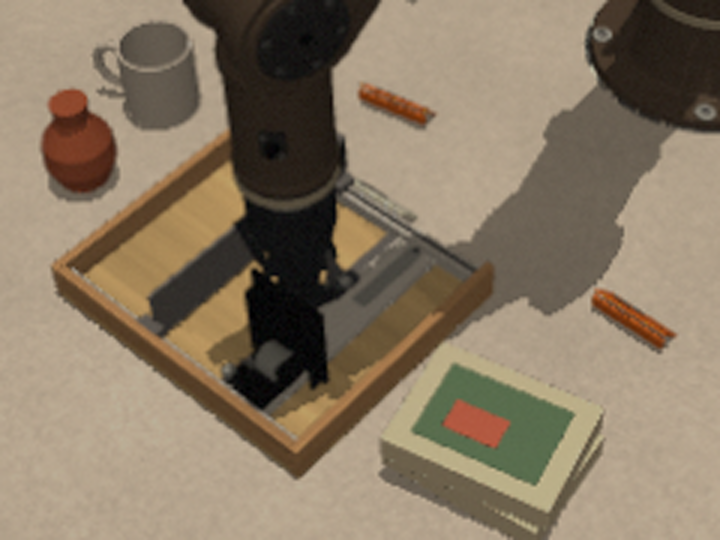

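The paddle stands near the back, with the divider, boxes, vase and mug in place. Travel works out to about 114–116 mm, with about 11 N of contact. I'll add a short hold.

>>> play_rows --motion '[[-1,[-1,0,0],0],[-1,[0,0,0],0],[-1,[0,0,0],0],[-1,[0,0,0],0],[-1,[0,0,0],0],[-1,[0,0,0],0]]'

```text
t: 10.58
tool_pos: [0.5876, 0.066, 0.0666]
ee_rot: [0.303, -3.12, 0.0]
wrist_force: [-14.0, -3.3, 1.3]
finger_gap: 0.0
finger_force: 0.0
```

```bash
python3 -c "
from station import *
o=observe();print(o['t'],o['tool_pos'],o['wrist_force'],max(abs(x) for x in o['dq']))
print(finish_job())"
```

```text
10.5833 [0.58762387 0.06597226 0.06662766] [-14.0117465   -3.34624525   1.25703234] 0.0022851690220156164
the job is handed in; nothing more can be done
None
```

I handed the job in at 10.6 s; no verdict came back. By my measurements, the divider is released within about 1 mm of the label holder's right-hand end, the arm is holding the pusher still at about 114–116 mm of travel (last click clears at 107 mm), and the boxes, mug and vase look undisturbed.

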